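# Push a power pack over the step of a demo board

## Robot

A 7-joint arm with a two-finger parallel gripper is mounted at the origin on the work surface. World frame = base frame: x ahead of the robot, y to its left, z up, the work surface at z = 0. Lengths are in m, angles in rad, forces in N, time in s.
With the tool pointing down it reaches from about 0.425 to 0.975 m from the base axis. Payload 16.7 kg.
Tool frame: the origin (TCP) lies midway between the tips of the shut fingers; the grasp point (between the pads) lies robot.tcp_to_grasp behind it (robot.tcp_to_grasp is the distance from the TCP to the grasp point, in m); y points along the fingers, z is the direction in which the jaws open and shut, and the axes are right-handed (so a half turn about y gives the same grasp; the last joint's range is limited). The gripper opens to 85 mm and grips with 20 to 120 N. Pads are 22 mm wide; open, the fingers measure 114 mm over their backs; the gripper's body (76 mm by 85 mm) begins 54 mm behind the grasp point. The pads swing forward as they close: fully open they stand 13 mm farther back than shut.
Start: joints at [1.149, 0.426, 0.074, 1.606, -0.034, 1.111, -0.067], TCP at [0.181, -0.65, 0.231] pointing down, gripper open.
Joint ranges: [-2.85, 2.85], [-0.5, 2.14], [-1.23, 1.37], [0.21, 2.46], [-1.02, 4.16], [0.16, 2.05], [-2.73, 2.73]. Speed limits (rad/s): [1.89, 1.89, 2.39, 2.39, 3.01, 3.01, 3.01].

## Interface

Orientations are given as a unit quaternion [x, y, z, w].
In Python, from bench import get_state, cams, robot gives the robot as it stands. The module is installed in compiled form; this text tells all that it offers.
- The arm moves only by the shell command python3 -m pendant 'ROWS'. ROWS is a JSON object of lists of equal length, an entry for each row: "gripper": the gripper command: -1 is shut, 1 is fully open, values between are in proportion; "delta_pos": the shift along the tool's x, y, z in mm, a list of three; "angular": the turn, a rotation vector about the tool's x, y, z in rad, a list of three. A call has 1 to 8 rows; each row shifts and turns the commanded pose from where the row before left it, along the tool's axes as they then stand; what a row does not reach is not made up. A row lasts 1/10 s, in which the tool goes at most 50 mm and 8.59 degrees, less where a joint would pass 70% of its speed; a pose out of reach is approached as far as the arm can. A call is refused whole if a number of a shift passes 50 or a number of a turn 0.15, either way. A call with a gripper value outside its range is refused whole. The fingers move at their own pace and stop on an object; the grip force is fixed at half the most. Time passes only in rows, so rows that do not move let the fingers close. It gives the time, the measured TCP pose, the force and the opening at its end, in the units of the state.
- get_state(): the state, without advancing time (a new reading comes with each control period).
- cams.get_image(name): name is "scene" or "top"; returns (picture, depth): 420x560x3 uint8, red, green, blue; 420x560 float32, m along the optical axis (not along the pixel's ray), 0 where there is no reading.
- cams.get_calibration(name): a dict with "intrinsics" (3x3 intrinsics, pixels), "R" (3x3) and "t" (3): a world point X has camera coordinates R X + t. Camera axes: x right, y down, z forward; pixel columns grow to the right and rows downward; lengths in m; the calibration is good to about 2 mm. A picture is of the moment at which its call begins. get_calibration takes no time and is no camera call.
- robot.finish_job(): hands the job in, once; it reports no verdict.
The state is a dict: "clock": time; "q": joint angles; "qvel": joint speeds; "joint_efforts": joint torques, N m; "ee_pos": TCP position; "ee_rot": TCP orientation; "force": force on the tool from outside, world axes, zero at the start; "ft_torque": the same for the moment, N m; "opening": opening from 0.0 (shut) to 1.0 (fully open).
Only numpy, scipy, OpenCV 4.12 (cv2) and the standard library are available. Lean on these libraries where they do the work, as an engineer would, in place of code of your own. Each camera call takes 0.05 s, during which the arm holds its last target.

## Task

Bring the power pack onto the plywood base board. Draw its handle end up until it bears lightly against the metal step while still down on the table, lift that leading edge and rest it on top of the step with the back end still on the table and let go, then push the pack the rest of the way until it lies flat on the board, between the yellow lines, pressed squarely home against the end stop. Push gently, never ram the step or the stop, never lift the pack clear, and leave the other things alone.

Things in the scene. Friction and masses are not known exactly. Their poses are not given: they have to be found in the camera images.
- pack: The power pack: grey box 110 mm wide (its x) x 150 mm long (its y) x 60 mm high, 0.56 to 0.94 kg, smooth plastic (slides at a friction coefficient of about 0.28 to 0.42), loose, starts flat on the table in front of the step. Origin: centre of its underside; +y points to its leading (handle) end, z up. The orange band marks the back end (-y).
- nose (a point): Middle of the lower edge of the pack's leading face, 75 mm along the pack's +y from its origin. Dragged level by the handle, the nose can dig into the table and the back end rear up; raising the handle by 2 to 4 mm first unloads the nose (it counts as down on the table while it is less than 8 mm up).
- tail (a point): Middle of the lower edge of the pack's back face, 75 mm along the pack's -y from its origin. The back face is flat, 110 mm wide, 60 mm high, and a good place to push. The pack tips down onto the deck by itself once about half of it is past the step, and the tail then rises 20 mm: fingers pressing hard on it can hold it down and jam the pack on the step.
- handle (a point): Middle of the pack's black handle: a round bar 14 mm thick, 84 mm clear between its posts, lying along the pack's x, its axis 32 mm above the pack's top and 92 mm above its underside, 25 mm back from the leading face. The pack can swing about the bar in a grip that closes along the pack's y.
- board: The fixed plywood base board, 200 mm wide (its x), deck 20 mm above the table. Origin: at table height on the board's middle line, 100 mm past the step face. +y is the direction in which the pack is to go, from the step to the end stop; z up. Two yellow lines run along y, their inner edges at x = -85 and +85 mm. Low circuit modules are fixed behind the stop.
- step: The aluminium edging that forms the board's front edge: an upright face 200 mm wide and 20 mm high with a rounded upper corner (4 mm radius), flush with the deck. Fixed to the board and rigid. Bear on it with more than 2 N for a moment; never load it with more than 25 N. Origin: foot of the upright face, mid-width; it faces the board's -y.
- step_edge (a point): Middle of the step's upper edge, in the plane of its upright face, 20 mm above the table.
- stop: The end stop: wooden bar with a rubber face, 160 mm wide, 20 mm thick, standing 35 mm above the deck. Rigid, fixed to the board, square to its y. Press the pack home on it with more than 3 N and less than 15 N. Origin: foot of its face, mid-width, on the deck.
- stop_face (a point): Foot of the end stop's face, mid-width, at deck height, 180 mm past the step face. When home, the pack's leading face touches it and its back face is 30 mm past the step face.
- rover: Bystander: small tracked rover, about 120 x 120 x 50 mm, beyond the stop. Origin: centre of its underside.
- carton: Bystander: white and teal carton, 100 x 70 x 50 mm. Origin: centre of its underside.
- jar: Bystander: amber jar with orange cap, 52 mm across, 70 mm high. Origin: centre of its underside.
Things that resemble listed ones, but are neither listed nor needed, are in the scene too. There is more than one size of the pack; the one meant has the size given above.

How it is judged:
By the outcome, as a careful person would: the job done as asked, in the order asked, and still so for the second after the job is handed in, with the robot touching nothing.
It also fails if it takes over 72 s, if anything falls off the work surface, if the arm or the gripper's body presses on something with over 40 N, if the wrist force passes 120 N, or if a joint passes its speed limit or range.

## Working session

There is one attempt and no reset: what is moved stays moved. The work goes in short steps, Python scripts to look and compute and a shell command to move; the robot and the scene stay as the last step left them, time stands still between calls to the robot, and variables do not carry over. Pictures are saved under pics/ and viewed, and the job is handed in when it is done.

```bash
mkdir -p pics; python3 - <<'E'
from bench import get_state,cams,robot
import cv2,numpy as np
print(get_state()); print(robot.tcp_to_grasp)
for n in("scene","top"):
    im,d=cams.get_image(n); cv2.imwrite(f"pics/{n}0.png",cv2.cvtColor(im,cv2.COLOR_RGB2BGR)); np.save(f"pics/{n}0.npy",d)
    print(n,cams.get_calibration(n))
E
```

```text
{'clock': 0.0, 'q': array([ 1.14955027,  0.42674496,  0.0738191 ,  1.60663548, -0.03410032,
        1.11081412, -0.06711498]), 'qvel': array([-4.38333757e-04, -6.96452920e-04, -3.71923899e-04,  1.27604080e-04,
       -1.10776154e-03,  1.08050077e-03,  9.71718100e-05]), 'joint_efforts': array([ 2.97641971e-03, -9.49823642e+01,  3.76229838e+00, -4.63503313e+01,
        1.95233524e-02,  9.94577073e-03, -5.28211501e-05]), 'ee_pos': array([ 0.18105328, -0.64981863,  0.23058845]), 'ee_rot': array([-0.09586955,  0.70105589, -0.70012498,  0.09568009]), 'force': array([-0.47308323,  0.3271386 , -0.28060788]), 'ft_torque': array([ 0.05313971,  0.01767724, -0.00590684]), 'opening': 0.9995539670961738}
0.0187
scene {'intrinsics': array([[472.53402018,   0.        , 282.74697289],
       [  0.        , 472.53402018, 223.34691136],
       [  0.        ,   0.        ,   1.        ]]), 'R': array([[ 0.75602042,  0.65427157,  0.01902195],
       [ 0.41335245, -0.45469829, -0.78891648],
       [-0.50751638,  0.60429974, -0.61420595]]), 't': array([-0.41818938, -0.1258306 ,  1.35115937])}
top {'intrinsics': array([[395.42799037,   0.        , 277.70865446],
       [  0.        , 395.42799037, 209.41825343],
       [  0.        ,   0.        ,   1.        ]]), 'R': array([[ 3.96965742e-04, -9.99535298e-01, -3.04800100e-02],
       [-9.96342493e-01,  2.20914732e-03, -8.54210533e-02],
       [ 8.54486927e-02,  3.04024384e-02, -9.95878613e-01]]), 't': array([0.07029893, 0.53237411, 1.0960056 ])}
```

View pics/scene0.png

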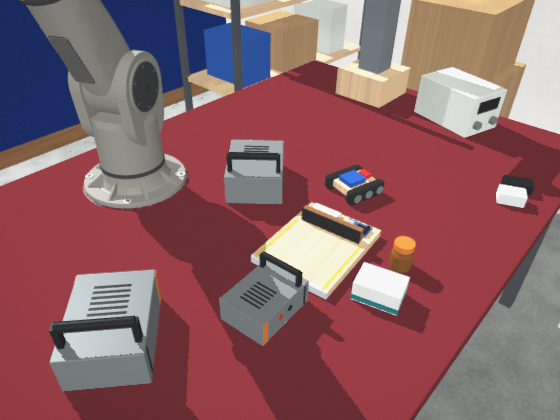

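View pics/top0.png

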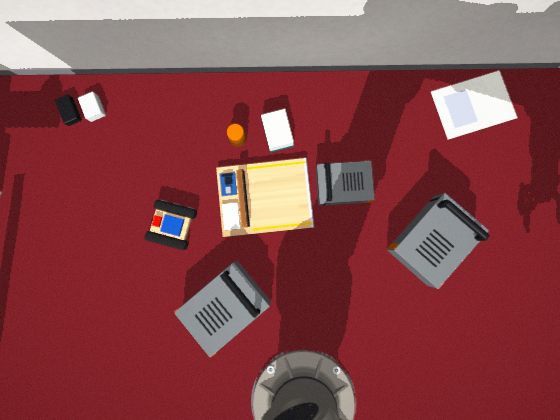

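The wanted pack is the small one just right of the board in the top view, near (345,182). Its handle end (331) faces the board and its orange end (373) points away. The rover, jar and carton lie around the board.

```bash
cat > h.py <<'E'
from bench import get_state,cams,robot
import cv2,numpy as np
from scipy.spatial.transform import Rotation as Ro
def cloud(n,d):
    c=cams.get_calibration(n);K=c["intrinsics"]
    v,u=np.mgrid[0:d.shape[0],0:d.shape[1]]
    P=np.stack([(u-K[0,2])/K[0,0]*d,(v-K[1,2])/K[1,1]*d,d],-1)
    return (P-c["t"])@c["R"]
def proj(n,X):
    c=cams.get_calibration(n);p=(c["R"]@np.asarray(X)+c["t"]);p=c["intrinsics"]@p;return p[:2]/p[2]
def onplane(n,u,v,z):
    c=cams.get_calibration(n);r=c["R"].T@np.linalg.inv(c["intrinsics"])@np.array([u,v,1.]);o=-c["R"].T@c["t"]
    return o+r*(z-o[2])/r[2]
def crop(im,x0,y0,x1,y1,name,s=5):
    cv2.imwrite("pics/"+name,cv2.cvtColor(cv2.resize(im[y0:y1,x0:x1],None,fx=s,fy=s,interpolation=cv2.INTER_CUBIC),cv2.COLOR_RGB2BGR))
E
python3 - <<'E'
from h import *
d=np.load("pics/top0.npy");W=cloud("top",d)
im=cv2.cvtColor(cv2.imread("pics/top0.png"),cv2.COLOR_BGR2RGB)
crop(im,210,140,385,245,"c0.png",4.5)
im2=cv2.cvtColor(cv2.imread("pics/scene0.png"),cv2.COLOR_BGR2RGB)
crop(im2,205,195,390,345,"c1.png",4)
def sel(z0,z1,u0,v0,u1,v1,nm):
    m=np.zeros(d.shape,bool);m[v0:v1,u0:u1]=1
    m&=(W[...,2]>z0)&(W[...,2]<z1)&(d>0)
    P=W[m];r=cv2.minAreaRect(P[:,:2].astype(np.float32)*1000);print(nm,len(P),r,np.median(P[:,2]),cv2.boxPoints(r).round(1).tolist())
sel(.052,.068,312,150,380,212,"packtop")
sel(.08,.11,312,150,380,212,"handle")
sel(.012,.026,210,150,316,245,"deck")
sel(.045,.065,210,150,316,245,"stop")
E
```

```text
packtop 1989 ((605.6614379882812, -115.72705841064453), (110.81636047363281, 150.49668884277344), 3.5168168544769287) 0.05982559158686049 [[545.7000122070312, -44.0], [555.0, -194.1999969482422], [665.5999755859375, -187.39999389648438], [656.2999877929688, -37.20000076293945]]
handle 194 ((601.9168701171875, -65.93574523925781), (98.65779113769531, 13.616336822509766), 4.048768043518066) 0.09716075017062403 [[552.2000122070312, -62.599998474121094], [553.2000122070312, -76.19999694824219], [651.5999755859375, -69.19999694824219], [650.5999755859375, -55.70000076293945]]
deck 5269 ((585.9327392578125, 110.7451171875), (233.83436584472656, 259.97674560546875), 5.966299533843994) 0.02021311885632857 [[456.1000061035156, 227.89999389648438], [483.20001220703125, -30.700000762939453], [715.7000122070312, -6.400000095367432], [688.7000122070312, 252.1999969482422]]
stop 432 ((562.7459716796875, 168.3527374267578), (159.66854858398438, 20.682689666748047), 5.898882865905762) 0.05489924002289999 [[482.29998779296875, 170.39999389648438], [484.3999938964844, 149.89999389648438], [643.2000122070312, 166.3000030517578], [641.0999755859375, 186.8000030517578]]
```

View pics/c0.png

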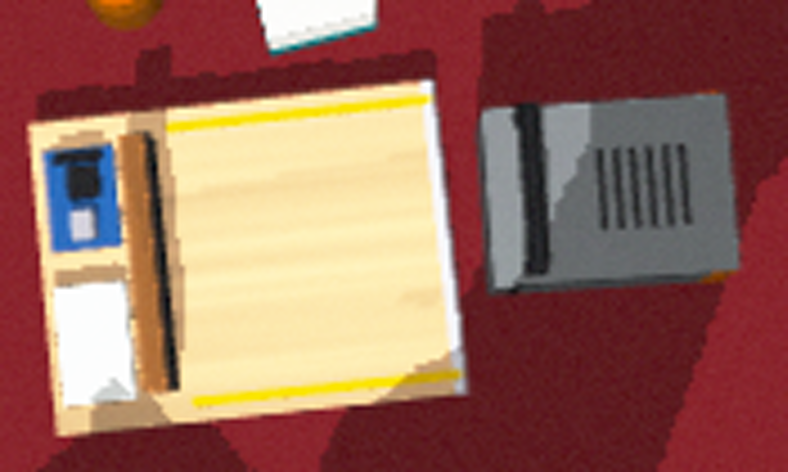

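View pics/c1.png

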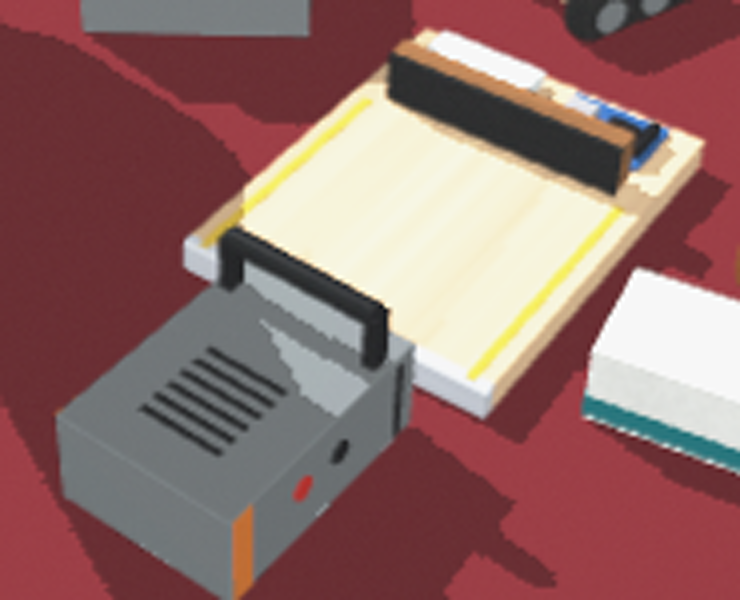

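```bash
cat >> h.py <<'E'
# board estimate
Sf=np.array([.5638,.1581]); ab=np.deg2rad(5.9)
def setb(a,sf):
    global bx,by,S
    bx=np.array([np.cos(a),np.sin(a)]);by=np.array([-np.sin(a),np.cos(a)]);S=sf-.18*by
setb(ab,Sf)
def tob(p): p=np.asarray(p)[:2]-S; return np.array([p@bx,p@by])*1000
def fromb(x,y): return S+(x*bx+y*by)/1000
def go(target,zdir_yaw=None,tilt=None,xdown=None):
    """mm shift in tool axes (cur) and rotvec in tool axes; zdir_yaw: world yaw(rad) of tool z"""
    s=get_state();R=Ro.from_quat(s["ee_rot"]).as_matrix();p=s["ee_pos"]
    print("tool axes x,y,z:",R.T.round(3).tolist()," d_tool mm",(R.T@(np.asarray(target)-p)*1000).round(1))
    if zdir_yaw is not None:
        z=np.array([np.cos(zdir_yaw),np.sin(zdir_yaw),0]);y=np.array([0,0,-1.]);T=np.stack([np.cross(y,z),y,z],1)
        print("rotvec tool",Ro.from_matrix(R.T@T).as_rotvec().round(4))
E
python3 - <<'E'
from h import *
for uv in((306,157.8),(313.6,227.1)): 
    X=onplane("top",*uv,.02);print(X,tob(X))
print("S",S,"pack nose b",tob((.6011,-.0408)))
d=np.load("pics/top0.npy");W=cloud("top",d)
m=(d>0)&(W[...,0]>.1)&(W[...,1]<-.2);print("max h",W[m][:,2].max())
d=np.load("pics/scene0.npy");W=cloud("scene",d);m=(d>0)&(W[...,2]>.052)&(W[...,2]<.068)
m[:240]=0;m[:,:215]=0;m[:,315:]=0
P=W[m];print("scene pack",cv2.minAreaRect(P[:,:2].astype(np.float32)*1000))
go((.6026,-.0658,.231),np.deg2rad(93.5));go((.6026,-.0658,.231),np.deg2rad(-86.5))
E
```

```text
[ 0.68115582 -0.01117536  0.02      ] [99.33391636 -0.44198129]
[ 0.48244236 -0.03146071  0.02      ] [-100.41209868   -0.19361068]
S [ 0.58230266 -0.02094651] pack nose b [ 16.65697951 -21.68055195]
max h 0.13976163917982906
scene pack ((605.0682373046875, -118.94613647460938), (113.05731201171875, 150.664306640625), 3.631180763244629)
tool axes x,y,z: [[-0.963, -0.268, 0.0], [-0.0, 0.001, -1.0], [0.268, -0.963, -0.001]]  d_tool mm [-5.628e+02  2.000e-01 -4.495e+02]
rotvec tool [ 3.0000e-04 -2.9309e+00 -1.7000e-03]
tool axes x,y,z: [[-0.963, -0.268, 0.0], [-0.0, 0.001, -1.0], [0.268, -0.963, -0.001]]  d_tool mm [-5.628e+02  2.000e-01 -4.495e+02]
rotvec tool [1.200e-03 2.106e-01 2.000e-04]
```

```bash
python3 -m pendant '{"gripper":[1,1,1,1,1,1,1,1],"delta_pos":[[0,0,0],[0,0,0],[-28,0,-35],[-28,0,-35],[-28,0,-35],[-28,0,-35],[-28,0,-35],[-28,0,-35]],"angular":[[0,0.105,0],[0,0.105,0],[0,0,0],[0,0,0],[0,0,0],[0,0,0],[0,0,0],[0,0,0]]}'; python3 -m pendant '{"gripper":[1,1,1,1,1,1,1,1],"delta_pos":[[-28,0,-35],[-28,0,-35],[-28,0,-35],[-28,0,-35],[-28,0,-35],[-28,0,-35],[-28,0,-35],[-28,0,-35]],"angular":[[0,0,0],[0,0,0],[0,0,0],[0,0,0],[0,0,0],[0,0,0],[0,0,0],[0,0,0]]}'; python3 -c "
from h import *
go((.6026,-.0658,.15),np.deg2rad(-86.5));print(get_state()['q'])"
```

```text
clock: 0.9
ee_pos: [0.3365, -0.4285, 0.2312]
ee_rot: [-0.022, 0.707, -0.707, 0.022]
force: [-0.2, -0.4, 0.2]
opening: 0.999
clock: 1.7
ee_pos: [0.5428, -0.1353, 0.2312]
ee_rot: [-0.022, 0.707, -0.707, 0.022]
force: [0.4, -0.8, -0.4]
opening: 0.999
tool axes x,y,z: [[-0.998, -0.062, 0.0], [-0.0, 0.0, -1.0], [0.062, -0.998, -0.0]]  d_tool mm [-64.   81.2 -65.7]
rotvec tool [0.0001 0.0005 0.0002]
[ 0.31794855  0.24949759 -0.2225987   1.85588771  0.06310455  1.04319143
 -1.43896249]
```

```bash
python3 -m pendant '{"gripper":[1,1,1,1],"delta_pos":[[-25,20,-25],[-25,20,-25],[-14,20,-15],[0,0,0]],"angular":[[0,0,0],[0,0,0],[0,0,0],[0,0,0]]}'; python3 - <<'E'
from h import *
go((.6026,-.0665,.074))
im,d=cams.get_image("scene");crop(im,190,130,390,330,"s1.png",3)
im,d=cams.get_image("top");crop(im,260,110,400,250,"t1.png",4)
print(get_state()["ee_pos"])
E
```

```text
clock: 2.1
ee_pos: [0.6019, -0.0648, 0.1682]
ee_rot: [-0.025, 0.707, -0.706, 0.022]
force: [-0.7, -0.8, -0.4]
opening: 0.999
tool axes x,y,z: [[-0.998, -0.066, 0.004], [-0.004, 0.002, -1.0], [0.066, -0.998, -0.002]]  d_tool mm [-1.  94.2  2. ]
[ 0.60163033 -0.06810483  0.17073633]
```

View pics/s1.png

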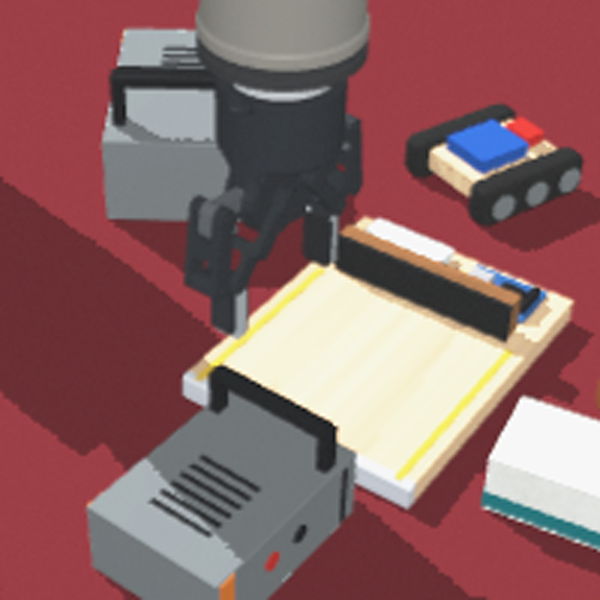

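The gripper hangs open above the handle with its jaws along the pack's length. The bar (275,410 in the crop) lies under the gap, so I'll descend.

```bash
python3 -m pendant '{"gripper":[1,1,1,1,1,1,1],"delta_pos":[[-1,20,-1.5],[0,20,0],[0,20,0],[0,20,0],[0,10,0],[0,6.5,0],[0,0,0]],"angular":[[0,0,0],[0,0,0],[0,0,0],[0,0,0],[0,0,0],[0,0,0],[0,0,0]]}'; python3 - <<'E'
from h import *
go((.6026,-.0665,.074))
im,d=cams.get_image("scene");crop(im,190,180,340,330,"s2.png",4)
E
```

```text
clock: 2.9
ee_pos: [0.6029, -0.0671, 0.0749]
ee_rot: [0.022, -0.707, 0.707, -0.022]
force: [-0.1, -0.4, 0.4]
opening: 0.998
tool axes x,y,z: [[-0.998, -0.061, 0.0], [-0.0, -0.0, -1.0], [0.061, -0.998, 0.0]]  d_tool mm [ 0.2  0.9 -0.6]
```

View pics/s2.png

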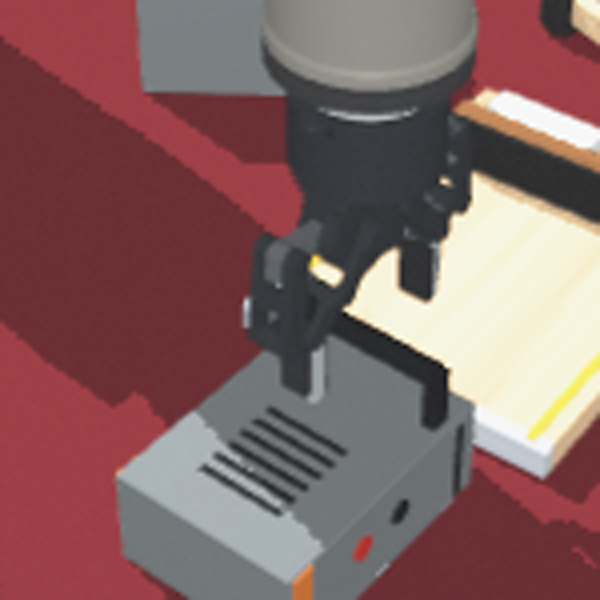

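The fingers straddle the bar and clear the pack top. Closing.

```bash
python3 -m pendant '{"gripper":[-1,-1,-1,-1,-1,-1],"delta_pos":[[0,0,0],[0,0,0],[0,0,0],[0,0,0],[0,0,0],[0,0,0]],"angular":[[0,0,0],[0,0,0],[0,0,0],[0,0,0],[0,0,0],[0,0,0]]}';  python3 -m pendant '{"gripper":[-1,-1],"delta_pos":[[0,0,0],[0,0,0]],"angular":[[0,0,0],[0,0,0]]}'
```

```text
clock: 3.55
ee_pos: [0.6031, -0.0668, 0.0751]
ee_rot: [0.022, -0.707, 0.707, -0.022]
force: [-1.0, -2.0, 4.2]
opening: 0.142
clock: 3.75
ee_pos: [0.6031, -0.0667, 0.0751]
ee_rot: [0.022, -0.707, 0.707, -0.022]
force: [-1.8, -2.1, 5.6]
opening: 0.137
```

```bash
python3 -m pendant '{"gripper":[-1,-1,-1],"delta_pos":[[0,-1.5,0],[0,-1.5,0],[0,0,0]],"angular":[[0,0,0],[0,0,0],[0,0,0]]}';  python3 -m pendant '{"gripper":[-1,-1,-1,-1],"delta_pos":[[2,0,-2],[2,0,-2],[2,0,-2],[0,0,0]],"angular":[[0,-0.01,0],[0,-0.01,0],[0,-0.01,0],[0,0,0]]}'; python3 -c "
from h import *
print(tob(get_state()['ee_pos']))"
```

```text
clock: 4.05
ee_pos: [0.6027, -0.0663, 0.0776]
ee_rot: [-0.022, 0.707, -0.707, 0.022]
force: [-1.6, -0.3, -4.6]
opening: 0.141
clock: 4.45
ee_pos: [0.5961, -0.0605, 0.0778]
ee_rot: [-0.033, 0.706, -0.706, 0.033]
force: [-0.8, 0.1, -5.0]
opening: 0.139
[  9.70407524 -40.80372855]
```

```bash
python3 -m pendant '{"gripper":[-1,-1,-1,-1,-1],"delta_pos":[[2,0,-2],[2,0,-2],[2,0,-2],[1,0,-2],[0,0,0]],"angular":[[0,-0.01,0],[0,0,0],[0,0,0],[0,0,0],[0,0,0]]}'; python3 - <<'E'
from h import *
s=get_state();print(tob(s['ee_pos']),s['force'])
im,d=cams.get_image("top");W=cloud("top",d);crop(im,210,130,380,250,"t3.png",4.5)
m=(d>0)&(W[...,2]>.052)&(W[...,2]<.07);m[:150]=0;m[212:]=0;m[:,:285]=0;m[:,385:]=0
P=W[m];r=cv2.minAreaRect(P[:,:2].astype(np.float32)*1000);print(r);B=cv2.boxPoints(r)/1000;print([tob(b).round(1) for b in B])
E
```

```text
clock: 4.95
ee_pos: [0.5886, -0.0533, 0.0779]
ee_rot: [-0.036, 0.706, -0.706, 0.036]
force: [-0.4, -0.6, -4.8]
opening: 0.139
[  2.95276722 -32.84092466] [-0.36181745 -0.5854858  -4.84826484]
((551.4849853515625, -30.818119049072266), (40.115413665771484, 5.240828514099121), 15.072265625)
[array([-51.9,  -7.3]), array([-51.1, -12.4]), array([-11.5,  -6. ]), array([-12.3,  -0.9])]
```

View pics/t3.png

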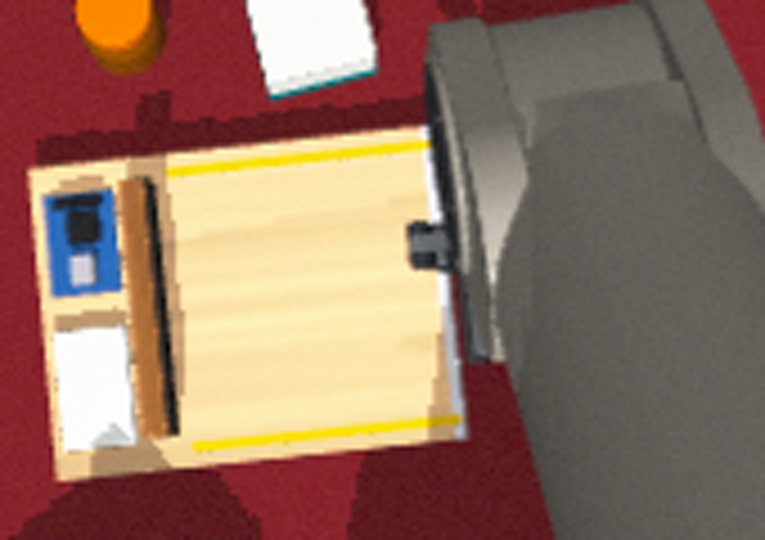

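```bash
python3 -m pendant '{"gripper":[-1,-1,-1,-1],"delta_pos":[[0,0,-2],[0,0,-2],[0,0,-1],[0,0,0]],"angular":[[0,0,0],[0,0,0],[0,0,0],[0,0,0]]}'; python3 - <<'E'
from h import *
s=get_state();print(tob(s['ee_pos']),s['force'])
im,d=cams.get_image("scene");crop(im,195,190,345,340,"s3.png",4)
E
```

```text
clock: 5.4
ee_pos: [0.5883, -0.0484, 0.0779]
ee_rot: [-0.036, 0.706, -0.706, 0.036]
force: [-0.0, -0.1, -4.4]
opening: 0.142
[  3.17221065 -27.95652576] [-2.79513078e-03 -1.14316632e-01 -4.39637751e+00]
```

View pics/s3.png

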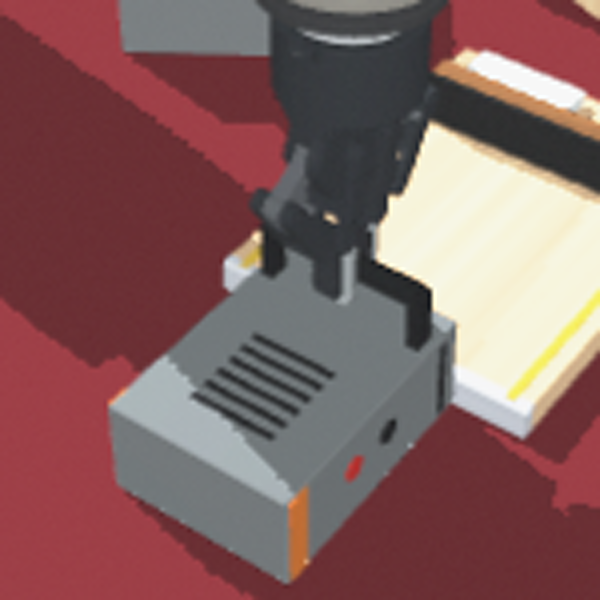

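The nose is now a few mm from the step and the pack looks square to the board. I'll measure its top from this depth frame while creeping on.

```bash
python3 -m pendant '{"gripper":[-1,-1],"delta_pos":[[0,0,-1],[0,0,-1]],"angular":[[0,0,0],[0,0,0]]}'; python3 - <<'E'
from h import *
im,d=cams.get_image("scene");W=cloud("scene",d);m=(d>0)&(W[...,2]>.05)&(W[...,2]<.072)
m[:245]=0;m[:,:215]=0;m[:,315:]=0
n,l,st,_=cv2.connectedComponentsWithStats(m.astype(np.uint8));i=1+np.argmax(st[1:,4])
P=W[l==i];r=cv2.minAreaRect(P[:,:2].astype(np.float32)*1000);print(r,[tob(b/1000).round(1) for b in cv2.boxPoints(r)]);print(tob(get_state()['ee_pos']))
E
```

```text
clock: 5.65
ee_pos: [0.5881, -0.0471, 0.0778]
ee_rot: [0.036, -0.706, 0.706, -0.036]
force: [0.1, -2.7, -3.2]
opening: 0.139
((592.6854858398438, -97.95524597167969), (111.55946350097656, 152.23475646972656), 5.878429889678955) [array([-53.3,  -1.5]), array([ -53.4, -153.8]), array([  58.2, -153.8]), array([58.2, -1.6])]
[  3.12215088 -26.43773929]
```

```bash
python3 -m pendant '{"gripper":[-1,-1],"delta_pos":[[0,0,-0.7],[0,0,0]],"angular":[[0,0,0],[0,0,0]]}'
```

```text
clock: 5.9
ee_pos: [0.5881, -0.0463, 0.0779]
ee_rot: [0.036, -0.706, 0.706, -0.036]
force: [0.6, -3.0, -4.4]
opening: 0.138
```

```bash
python3 -m pendant '{"gripper":[-1,-1],"delta_pos":[[0,0,-0.7],[0,0,0]],"angular":[[0,0,0],[0,0,0]]}';python3 -m pendant '{"gripper":[-1,-1],"delta_pos":[[0,0,-0.7],[0,0,0]],"angular":[[0,0,0],[0,0,0]]}'
```

```text
clock: 6.1
ee_pos: [0.588, -0.0456, 0.0779]
ee_rot: [0.036, -0.706, 0.706, -0.036]
force: [0.3, -4.5, -2.8]
opening: 0.14
clock: 6.3
ee_pos: [0.588, -0.0451, 0.078]
ee_rot: [0.036, -0.706, 0.706, -0.036]
force: [0.6, -4.9, -3.7]
opening: 0.14
```

```bash
python3 -m pendant '{"gripper":[-1,-1],"delta_pos":[[0,0,-0.7],[0,0,0]],"angular":[[0,0,0],[0,0,0]]}';python3 -m pendant '{"gripper":[-1,-1],"delta_pos":[[0,0,-0.7],[0,0,0]],"angular":[[0,0,0],[0,0,0]]}'
```

```text
clock: 6.5
ee_pos: [0.5879, -0.0446, 0.078]
ee_rot: [0.036, -0.706, 0.706, -0.036]
force: [1.4, -6.2, -2.5]
opening: 0.142
clock: 6.7
ee_pos: [0.5879, -0.044, 0.078]
ee_rot: [0.036, -0.706, 0.706, -0.036]
force: [-0.1, -6.7, -1.9]
opening: 0.144
```

```bash
python3 -m pendant '{"gripper":[-1,-1],"delta_pos":[[0,0,-0.5],[0,0,0]],"angular":[[0,0,0],[0,0,0]]}';python3 - <<'E'
from h import *
im,d=cams.get_image("scene");crop(im,215,240,315,340,"s4.png",6);W=cloud("scene",d);m=(d>0)&(W[...,2]>.05)&(W[...,2]<.075)
m[:245]=0;m[:,:215]=0;m[:,315:]=0
n,l,st,_=cv2.connectedComponentsWithStats(m.astype(np.uint8));i=1+np.argmax(st[1:,4])
P=W[l==i];r=cv2.minAreaRect(P[:,:2].astype(np.float32)*1000);print(r,[tob(b/1000).round(1) for b in cv2.boxPoints(r)]);print(tob(get_state()['ee_pos']),get_state()['force'])
B=np.array([tob(p) for p in P]);A=np.c_[B,np.ones(len(B))];print(np.linalg.lstsq(A,P[:,2]*1000,rcond=None)[0])
E
```

```text
clock: 6.9
ee_pos: [0.5879, -0.0436, 0.0781]
ee_rot: [0.036, -0.706, 0.707, -0.036]
force: [0.8, -8.3, -2.4]
opening: 0.137
((592.5472412109375, -96.26990509033203), (112.41250610351562, 152.97213745117188), 6.264289379119873) [array([-54.2,   0.1]), array([ -53.3, -152.8]), array([  59.1, -152.1]), array([58.2,  0.9])]
[  3.19640958 -23.18595142] [ 0.9436252  -7.69508785 -1.65129391]
[-2.24961278e-02 -2.06706683e-03  6.41480853e+01]
```

View pics/s4.png

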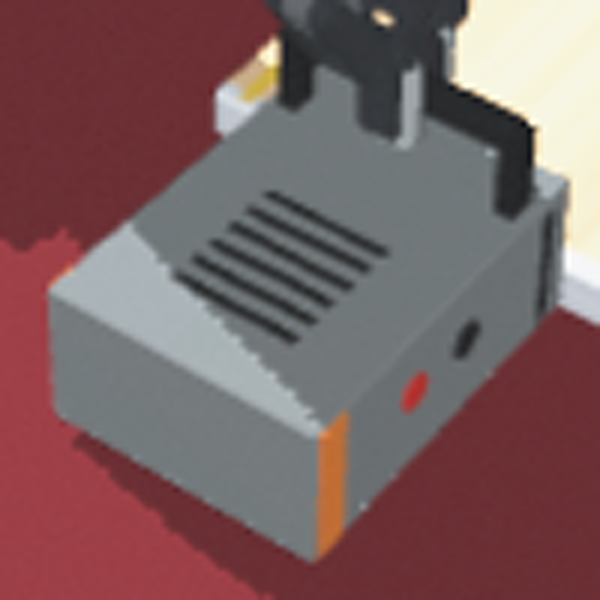

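The pack bears on the step at about 7 N, but its top reads level, so the tail may have started to rear. I'll ease off at once and compare heights.

```bash
python3 -m pendant '{"gripper":[-1,-1,-1],"delta_pos":[[0,0,1.5],[0,0,1.5],[0,0,0]],"angular":[[0,0,0],[0,0,0],[0,0,0]]}';cat >> h.py <<'E'
def top(d,lo=.05,hi=.08):
    W=cloud("scene",d);m=(d>0)&(W[...,2]>lo)&(W[...,2]<hi)
    m[:235]=0;m[:,:205]=0;m[:,320:]=0
    n,l,st,_=cv2.connectedComponentsWithStats(m.astype(np.uint8));i=1+np.argmax(st[1:,4])
    P=W[l==i];r=cv2.minAreaRect(P[:,:2].astype(np.float32)*1000);print("rect",r[1],r[2],[tob(b/1000).round(1).tolist() for b in cv2.boxPoints(r)])
    B=np.array([tob(p) for p in P]);k=np.abs(B[:,1]-np.median(B[:,1]))<80
    c=np.linalg.lstsq(np.c_[B,np.ones(len(B))],P[:,2]*1000,rcond=None)[0]
    y0,y1=np.percentile(B[:,1],[1,99]);print("slope",c.round(4),"z at rear",y0,c[1]*y0+c[2],"front",y1,c[1]*y1+c[2])
E
python3 - <<'E'
from h import *
top(np.load("pics/scene0.npy"))
im,d=cams.get_image("scene");top(d);s=get_state();print(tob(s['ee_pos']),s['ee_pos'][2],s['force'])
E
```

```text
clock: 7.25
ee_pos: [0.5878, -0.0459, 0.0777]
ee_rot: [-0.036, 0.706, -0.706, 0.036]
force: [0.2, -2.9, -5.4]
opening: 0.144
rect (113.05731201171875, 150.82073974609375) 3.631180763244629 [[-40.9, -22.3], [-46.9, -173.0], [66.1, -177.5], [72.0, -26.8]]
slope [-1.41000e-02  1.74000e-02  6.24061e+01] z at rear -174.9005434834554 59.36746403074547 front -31.24083109469011 61.86331500404344
rect (112.80250549316406, 152.102294921875) 6.035580158233643 [[-54.6, -1.0], [-54.2, -153.1], [58.6, -152.8], [58.2, -0.7]]
slope [-1.76000e-02  2.02000e-02  6.43794e+01] z at rear -151.64392724532274 61.31742469476789 front -8.28038341379933 64.21218023397616
[  2.95360301 -25.29913435] 0.07771063074866531 [-0.36313242 -3.73815328 -4.84050184]
```

```bash
python3 -m pendant '{"gripper":[-1,-1,-1],"delta_pos":[[0,0,1],[0,0,1],[0,0,0]],"angular":[[-0.015,0,0],[-0.015,0,0],[0,0,0]]}'
python3 - <<'E'
from h import *
im,d=cams.get_image("scene");top(d);s=get_state();print(tob(s['ee_pos']),s['ee_pos'][2],s['force'],s['ft_torque'])
E
```

```text
clock: 7.6
ee_pos: [0.5884, -0.048, 0.078]
ee_rot: [-0.036, 0.717, -0.695, 0.035]
force: [1.0, -0.3, -3.6]
opening: 0.141
rect (111.68424224853516, 152.431396484375) 5.788616180419922 [[-53.1, -2.1], [-53.4, -154.5], [58.3, -154.7], [58.6, -2.3]]
slope [-1.74000e-02  3.62000e-02  6.50014e+01] z at rear -153.50086146321908 59.44558236064749 front -10.924108860897254 64.605967632005
[  3.3150533  -27.41382937] 0.07796986529839911 [ 0.56168938 -0.1038002  -4.4753098 ] [-0.20650516 -0.04133457  0.0903241 ]
```

```bash
python3 -m pendant '{"gripper":[-1,-1,-1,-1,-1],"delta_pos":[[0,-2.45,1.38],[0,-2.45,1.38],[0,-2.45,1.38],[0,-2.45,1.38],[0,0,0]],"angular":[[-0.0194,0,0],[-0.0194,0,0],[-0.0194,0,0],[-0.0194,0,0],[0,0,0]]}'; python3 -m pendant '{"gripper":[-1,-1,-1,-1,-1],"delta_pos":[[0,-2.45,1.38],[0,-2.45,1.38],[0,-2.45,1.38],[0,-2.45,1.38],[0,0,0]],"angular":[[-0.0194,0,0],[-0.0194,0,0],[-0.0194,0,0],[-0.0194,0,0],[0,0,0]]}'
python3 - <<'E'
from h import *
im,d=cams.get_image("scene");crop(im,195,190,345,340,"s5.png",4);top(d,.045,.11);s=get_state();print(tob(s['ee_pos']),s['ee_pos'][2],s['force'],Ro.from_quat(s['ee_rot']).as_matrix().T.round(3).tolist())
E
```

```text
clock: 8.15
ee_pos: [0.5892, -0.0548, 0.0877]
ee_rot: [-0.037, 0.744, -0.667, 0.034]
force: [0.3, -0.1, -3.6]
opening: 0.139
clock: 8.65
ee_pos: [0.5898, -0.0616, 0.0965]
ee_rot: [-0.038, 0.769, -0.638, 0.032]
force: [-0.6, 1.3, -3.2]
opening: 0.136
rect (113.14790344238281, 155.00189208984375) 5.617589473724365 [[-53.4, -8.2], [-54.2, -163.2], [59.0, -163.8], [59.7, -8.8]]
slope [-6.18000e-02  1.85100e-01  8.85596e+01] z at rear -161.6241766713517 58.63796896414561 front -18.69673721334101 85.09829448956594
[  3.12232867 -40.91607708] 0.09624731775963534 [-0.44007157 -1.01187357 -4.0422771 ] [[-0.995, -0.1, -0.0], [-0.018, 0.183, -0.983], [0.099, -0.978, -0.184]]
```

View pics/s5.png

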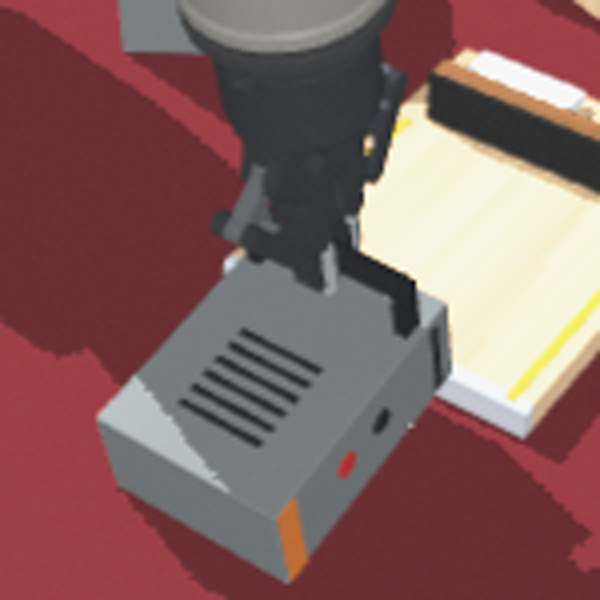

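```bash
python3 -m pendant '{"gripper":[-1,-1,-1,-1,-1,-1],"delta_pos":[[0,-1.5,0.5],[0,-1.5,0.5],[0,0.5,-2.7],[0,0.5,-2.7],[0,0.5,-2.7],[0,0,0]],"angular":[[-0.01,0,0],[-0.01,0,0],[0,0,0],[0,0,0],[0,0,0],[0,0,0]]}'; python3 -m pendant '{"gripper":[-1,-1,-1,-1,-1,-1],"delta_pos":[[0,0.5,-2.7],[0,0.5,-2.7],[0,0.5,-2.7],[0,0.5,-2.7],[0,0.2,-1.2],[0,0,0]],"angular":[[0,0,0],[0,0,0],[0,0,0],[0,0,0],[0,0,0],[0,0,0]]}'
python3 - <<'E'
from h import *
im,d=cams.get_image("scene");crop(im,195,190,345,340,"s6.png",4);top(d,.052,.11);s=get_state();print(tob(s['ee_pos']),s['ee_pos'][2],s['force'],Ro.from_quat(s['ee_rot']).as_matrix().T.round(3).tolist())
E
```

```text
clock: 9.3
ee_pos: [0.5887, -0.053, 0.0992]
ee_rot: [-0.04, 0.775, -0.63, 0.032]
force: [-0.1, 1.2, -3.5]
opening: 0.14
clock: 9.9
ee_pos: [0.5876, -0.0414, 0.0995]
ee_rot: [-0.04, 0.775, -0.63, 0.032]
force: [-0.3, 0.8, -3.2]
opening: 0.136
rect (112.603515625, 152.968017578125) 5.606200218200684 [[-52.9, 11.2], [-53.7, -141.8], [58.9, -142.4], [59.7, 10.6]]
slope [-4.32000e-02  2.03800e-01  8.78837e+01] z at rear -139.95360586341624 59.36580540845799 front 1.8401960263306425 88.25867906809869
[  3.17416181 -21.03259957] 0.0995568497110205 [ 0.07330437  1.09340765 -3.96910054] [[-0.995, -0.102, -0.0], [-0.021, 0.203, -0.979], [0.1, -0.974, -0.204]]
```

View pics/s6.png

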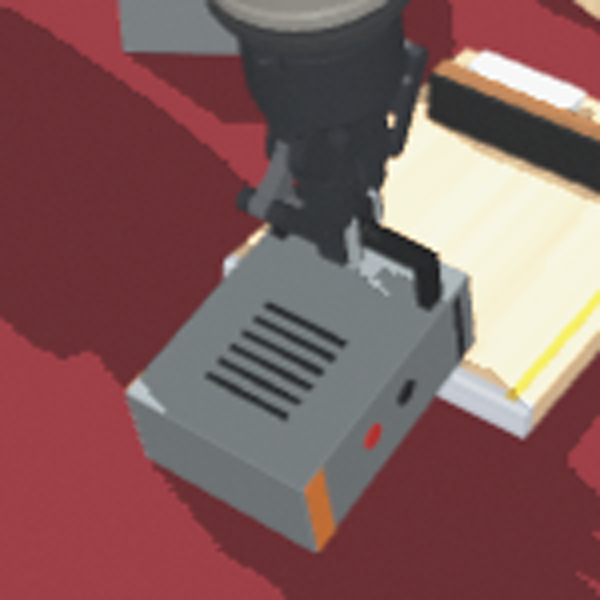

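```bash
python3 -m pendant '{"gripper":[-1,-1,-1,-1,-1],"delta_pos":[[0,1.3,-0.6],[0,1.3,-0.6],[0,1.3,-0.6],[0,1.3,-0.6],[0,0,0]],"angular":[[0.009,0,0],[0.009,0,0],[0.009,0,0],[0.009,0,0],[0,0,0]]}'
python3 - <<'E'
from h import *
im,d=cams.get_image("scene");top(d,.052,.11);s=get_state();print(tob(s['ee_pos']),s['ee_pos'][2],s['force'])
E
```

```text
clock: 10.45
ee_pos: [0.5872, -0.0379, 0.0948]
ee_rot: [-0.039, 0.763, -0.644, 0.033]
force: [1.1, 2.0, -1.0]
opening: 0.142
rect (112.88666534423828, 151.62062072753906) 5.881305694580078 [[-53.8, 11.5], [-53.9, -140.1], [59.0, -140.2], [59.0, 11.5]]
slope [-3.23000e-02  1.79600e-01  8.38611e+01] z at rear -138.52352189455505 58.98033999255272 front 3.0197332581926486 84.40346796401195
[  3.15313009 -17.55336229] 0.09480348669983557 [ 0.28209254  1.31435335 -1.76060995]
```

```bash
python3 -m pendant '{"gripper":[-1,-1,-1],"delta_pos":[[0,0.8,-0.3],[0,0.6,-0.2],[0,0,0]],"angular":[[0.005,0,0],[0.005,0,0],[0,0,0]]}'
python3 -m pendant '{"gripper":[-0.7,-0.6,-0.5,-0.3,0,0.3,0.6,1],"delta_pos":[[0,0,0],[0,0,0],[0,0,0],[0,0,0],[0,0,0],[0,0,0],[0,0,0],[0,0,0]],"angular":[[0,0,0],[0,0,0],[0,0,0],[0,0,0],[0,0,0],[0,0,0],[0,0,0],[0,0,0]]}'
python3 - <<'E'
from h import *
im,d=cams.get_image("scene");top(d,.052,.11);s=get_state();print(tob(s['ee_pos']),s['ee_pos'][2],s['force'],s['opening']);crop(im,195,190,345,340,"s7.png",4)
E
```

```text
clock: 10.8
ee_pos: [0.5872, -0.0377, 0.0935]
ee_rot: [-0.039, 0.76, -0.648, 0.033]
force: [0.2, 2.5, -1.2]
opening: 0.14
clock: 11.6
ee_pos: [0.5872, -0.0378, 0.0935]
ee_rot: [-0.039, 0.76, -0.648, 0.033]
force: [-0.3, 0.3, -0.6]
opening: 0.941
rect (111.95832061767578, 151.61175537109375) 5.762462615966797 [[-52.8, 10.8], [-53.2, -140.8], [58.8, -141.0], [59.1, 10.6]]
slope [-2.82000e-02  1.60300e-01  8.17085e+01] z at rear -138.67119969814033 59.47383689763938 front 3.15506769162761 82.21439135359138
[  3.13660815 -17.20798202] 0.09354133948642929 [-0.74497715  0.53690498 -0.34677438] 0.9958539157315757
```

View pics/s7.png

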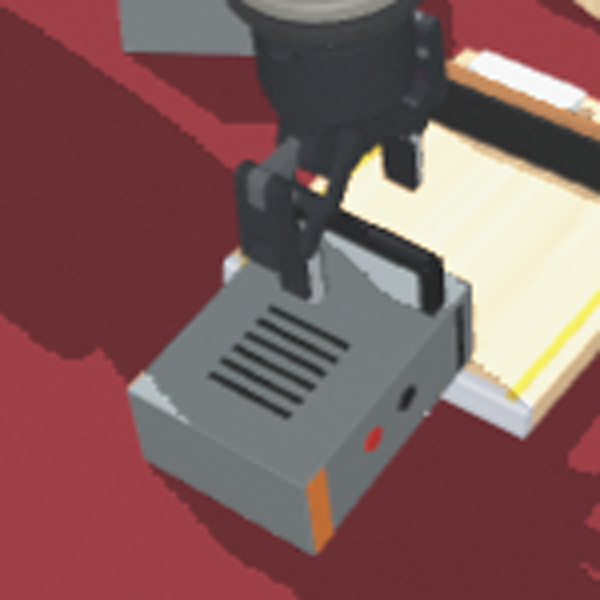

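```bash
python3 -m pendant '{"gripper":[1,1,1,1,1,1,1],"delta_pos":[[0,-10,0],[0,-20,0],[0,-25,0],[0,-25,0],[0,-20,0],[0,0,0],[0,0,0]],"angular":[[0,0,0],[0,0,0],[0,0,0],[0,0,0],[0,0,0],[0.08,0,0],[0.08,0,0]]}'
python3 - <<'E'
from h import *
p=fromb(3,-180)
s=get_state();print(s["q"].round(2),tob(s['ee_pos']),s['ee_pos'])
go((*p,.18),np.deg2rad(5.9));go((*p,.18),np.deg2rad(185.9))
E
```

```text
clock: 12.35
ee_pos: [0.5894, -0.0549, 0.1939]
ee_rot: [0.034, -0.705, 0.708, -0.036]
force: [-0.9, 0.9, -0.7]
opening: 0.999
[ 0.23  0.34 -0.31  1.82  0.13  0.99 -1.6 ] [  3.56240875 -34.47164225] [ 0.58938962 -0.05486936  0.19393801]
tool axes x,y,z: [[-0.995, -0.099, -0.002], [0.003, -0.004, -1.0], [0.099, -0.995, 0.004]]  d_tool mm [1.000e-01 1.450e+01 1.455e+02]
rotvec tool [-5.2000e-03 -1.5744e+00  1.4000e-03]
tool axes x,y,z: [[-0.995, -0.099, -0.002], [0.003, -0.004, -1.0], [0.099, -0.995, 0.004]]  d_tool mm [1.000e-01 1.450e+01 1.455e+02]
rotvec tool [-1.3000e-03  1.5672e+00 -5.1000e-03]
```

```bash
python3 -m pendant '{"gripper":[0.5,0.5,0.5,0.5,0.5,0.5,0.5,0.5],"delta_pos":[[0,0,36.5],[0,0,36.5],[0,0,36.5],[0,0,36],[0,0,0],[0,0,0],[0,0,0],[0,0,0]],"angular":[[0,0,0],[0,0,0],[0,0,0],[0,0,0],[0,-0.145,0],[0,-0.145,0],[0,-0.145,0],[0,-0.145,0]]}'
python3 -m pendant '{"gripper":[0.5,0.5,0.5,0.5,0.5,0.5,0.5,0.5],"delta_pos":[[0,0,0],[0,0,0],[0,0,0],[0,0,0],[0,0,0],[0,0,0],[0,0,0],[0,0,0]],"angular":[[0,-0.145,0],[0,-0.145,0],[0,-0.145,0],[0,-0.145,0],[0,-0.145,0],[0,-0.145,0],[0,-0.12,0],[0,0,0]]}'
python3 - <<'E'
from h import *
p=fromb(3,-180)
s=get_state();print(s["q"].round(2),tob(s['ee_pos']),s['ee_pos'],s['force'],s['opening'])
go((*p,.035),np.deg2rad(5.9))
im,d=cams.get_image("top");crop(im,210,130,400,250,"t8.png",4)
E
```

```text
clock: 13.15
ee_pos: [0.6036, -0.1985, 0.1932]
ee_rot: [0.238, -0.665, 0.666, -0.238]
force: [-0.8, 0.5, -0.4]
opening: 0.748
clock: 13.95
ee_pos: [0.6035, -0.1986, 0.193]
ee_rot: [0.525, -0.473, 0.474, -0.525]
force: [0.3, -0.2, 0.5]
opening: 0.747
[ 0.65  0.45 -0.57  1.71  0.27  1.06  0.09] [   2.84645111 -178.92521578] [ 0.60352621 -0.19863133  0.19298977] [ 0.34743218 -0.20389095  0.48672401] 0.746615644634666
tool axes x,y,z: [[0.102, -0.995, 0.001], [0.0, -0.001, -1.0], [0.995, 0.102, 0.0]]  d_tool mm [9.00e-01 1.58e+02 1.00e-01]
rotvec tool [-0.0003 -0.0003  0.0009]
```

View pics/t8.png

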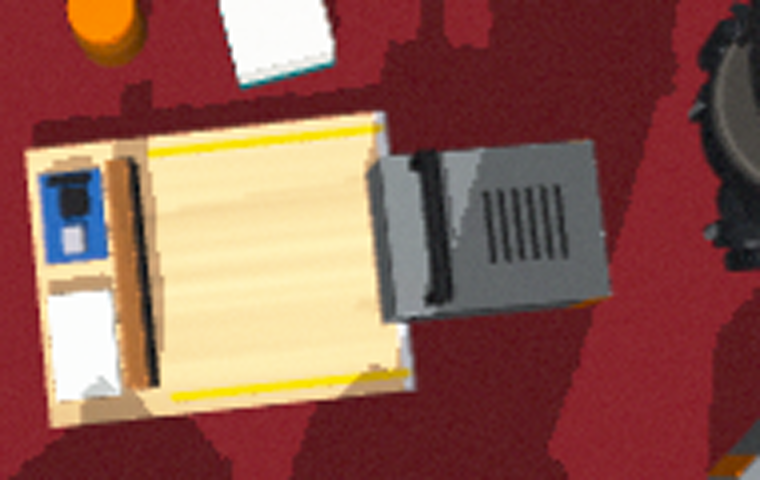

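```bash
python3 -m pendant '{"gripper":[0.5,0.5,0.5,0.5,0.5,0.5,0.5],"delta_pos":[[0,35,0],[0,40,0],[0,40,0],[0,30,0],[0,18,0],[0,0,0],[0,0,0]],"angular":[[0,0,0],[0,0,0],[0,0,0],[0,0,0],[0,0,0],[0,0,0],[0,0,0]]}'
python3 -m pendant '{"gripper":[0.5,0.5,0.5,0.5,0.5],"delta_pos":[[-5,0,0],[-5,0,0],[-5,0,0],[-3,0,0],[0,0,0]],"angular":[[0,0,0],[0,0,0],[0,0,0],[0,0,0],[0,0,0]]}'
python3 - <<'E'
from h import *
s=get_state();print(tob(s['ee_pos']),s['ee_pos'],s['force'])
im,d=cams.get_image("scene");crop(im,185,190,335,340,"s9.png",4)
E
```

```text
clock: 14.7
ee_pos: [0.6043, -0.1984, 0.0304]
ee_rot: [0.524, -0.474, 0.475, -0.524]
force: [1.2, 0.2, 0.7]
opening: 0.747
clock: 15.2
ee_pos: [0.6019, -0.1798, 0.0297]
ee_rot: [0.525, -0.474, 0.474, -0.525]
force: [0.9, -0.1, 1.4]
opening: 0.75
[   3.16094825 -160.01791707] [ 0.60189551 -0.17979186  0.02969216] [ 0.86984008 -0.07058727  1.38246863]
```

View pics/s9.png

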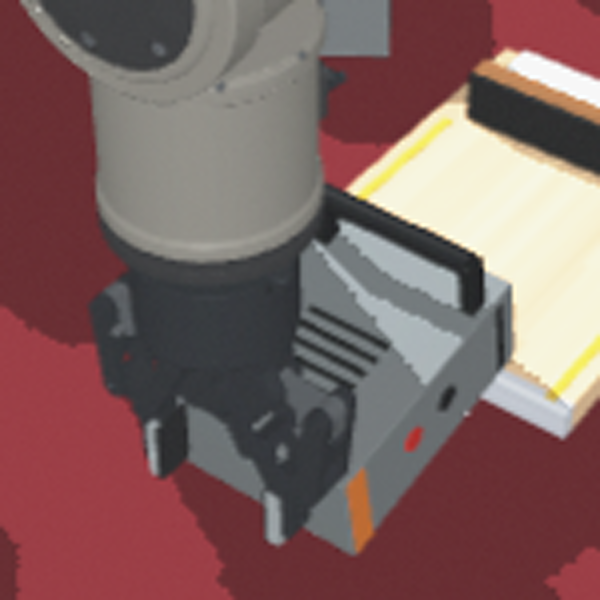

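```bash
python3 -m pendant '{"gripper":[0.5,0.5,0.5],"delta_pos":[[-2,-6,0],[-2,0,0],[-2,0,0]],"angular":[[0,0,0],[0,0,0],[0,0,0]]}'
python3 -m pendant '{"gripper":[0.5,0.5,0.5],"delta_pos":[[-2,0,0],[-2,0,0],[-2,0,0]],"angular":[[0,0,0],[0,0,0],[0,0,0]]}'
python3 -m pendant '{"gripper":[0.5,0.5,0.5],"delta_pos":[[-2,0,0],[-2,0,0],[-2,0,0]],"angular":[[0,0,0],[0,0,0],[0,0,0]]}'
python3 - <<'E'
from h import *
s=get_state();print(tob(s['ee_pos']),s['ee_pos'],s['force'])
im,d=cams.get_image("scene");crop(im,185,190,335,340,"s10.png",4)
E
```

```text
clock: 15.55
ee_pos: [0.6013, -0.1745, 0.0356]
ee_rot: [0.525, -0.474, 0.475, -0.524]
force: [-0.6, -0.1, 0.4]
opening: 0.748
clock: 15.85
ee_pos: [0.6005, -0.1685, 0.0352]
ee_rot: [0.525, -0.474, 0.474, -0.524]
force: [0.5, -4.9, -0.2]
opening: 0.752
clock: 16.15
ee_pos: [0.5999, -0.1627, 0.0353]
ee_rot: [0.525, -0.474, 0.474, -0.524]
force: [-0.0, -2.8, -0.8]
opening: 0.747
[   2.89256282 -142.82460233] [ 0.5998612  -0.16271721  0.03527226] [-0.02112742 -2.84350692 -0.83044187]
```

View pics/s10.png

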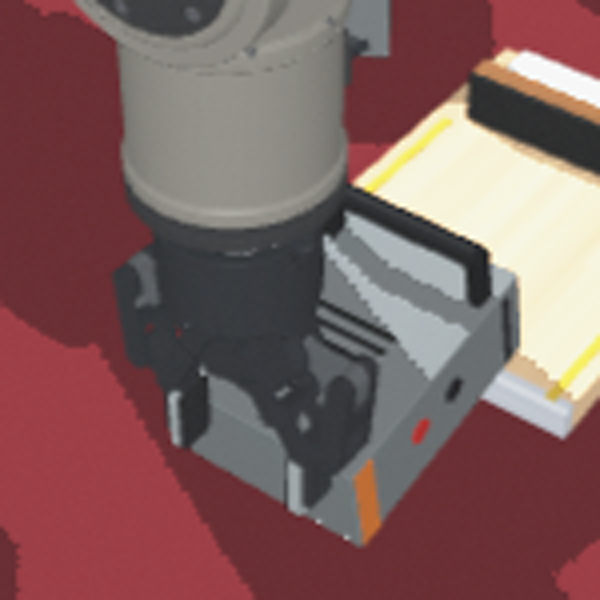

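```bash
python3 -m pendant '{"gripper":[0.5,0.5,0.5,0.5,0.5],"delta_pos":[[-3,0,0],[-3,0,0],[-3,0,0],[-3,0,0],[-3,0,0]],"angular":[[0,0,0],[0,0,0],[0,0,0],[0,0,0],[0,0,0]]}'
python3 -m pendant '{"gripper":[0.5,0.5,0.5,0.5,0.5],"delta_pos":[[-3,0,0],[-3,0,0],[-3,0,0],[-3,0,0],[-3,0,0]],"angular":[[0,0,0],[0,0,0],[0,0,0],[0,0,0],[0,0,0]]}'
python3 - <<'E'
from h import *
s=get_state();print(tob(s['ee_pos']),s['ee_pos'],s['force'])
im,d=cams.get_image("scene");crop(im,195,190,345,340,"s11.png",4)
E
```

```text
clock: 16.7
ee_pos: [0.5984, -0.1474, 0.0354]
ee_rot: [0.525, -0.474, 0.474, -0.524]
force: [-0.2, -4.0, -1.6]
opening: 0.746
clock: 17.2
ee_pos: [0.5969, -0.1326, 0.0354]
ee_rot: [0.525, -0.474, 0.474, -0.524]
force: [0.4, -4.3, 1.2]
opening: 0.749
[   3.07124724 -112.56879558] [ 0.59692887 -0.1326033   0.03537679] [ 0.38874079 -4.27666834  1.17937219]
```

View pics/s11.png

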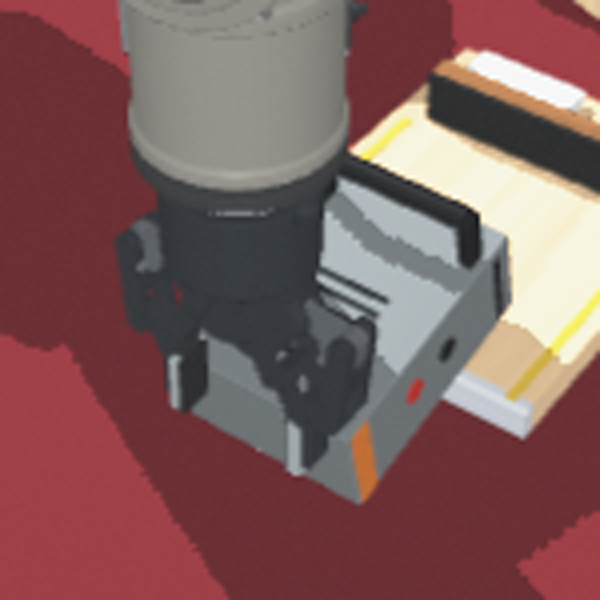

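```bash
python3 -m pendant '{"gripper":[0.5,0.5,0.5,0.5,0.5],"delta_pos":[[-2,0,0],[-2,0,0],[-2,0,0],[-2,0,0],[-2,0,0]],"angular":[[0,0,0],[0,0,0],[0,0,0],[0,0,0],[0,0,0]]}'
python3 -m pendant '{"gripper":[0.5,0.5,0.5,0.5],"delta_pos":[[-2,0,0],[-2,0,0],[-2,0,0],[0,0,0]],"angular":[[0,0,0],[0,0,0],[0,0,0],[0,0,0]]}'
python3 - <<'E'
from h import *
s=get_state();print(tob(s['ee_pos']),s['ee_pos'],s['force'])
im,d=cams.get_image("scene");crop(im,195,190,345,340,"s12.png",4)
E
```

```text
clock: 17.75
ee_pos: [0.596, -0.1231, 0.0354]
ee_rot: [0.525, -0.474, 0.475, -0.524]
force: [-0.0, -6.4, 2.2]
opening: 0.748
clock: 18.15
ee_pos: [0.5955, -0.117, 0.0355]
ee_rot: [0.525, -0.474, 0.475, -0.524]
force: [0.2, -5.4, 1.7]
opening: 0.749
[  3.26557429 -96.86770948] [ 0.59550821 -0.11696541  0.03553811] [ 0.222364   -5.40942433  1.69936865]
```

View pics/s12.png

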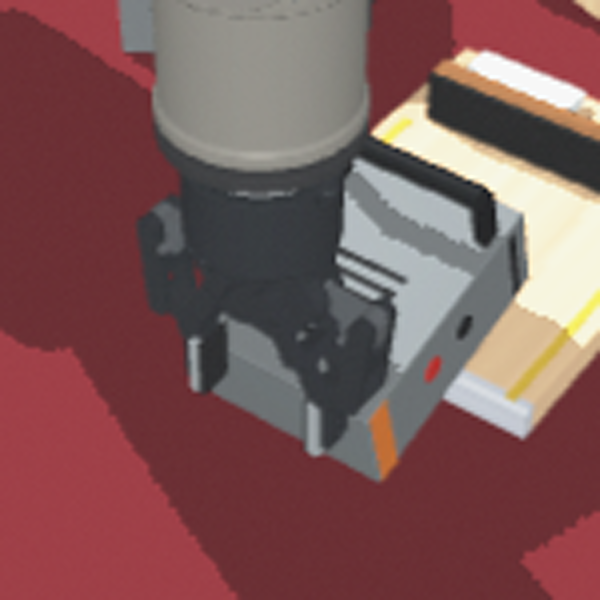

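```bash
python3 -m pendant '{"gripper":[0.5,0.5,0.5,0.5],"delta_pos":[[-2,0,0],[-2,0,0],[-2,0,0],[0,0,0]],"angular":[[0,0,0],[0,0,0],[0,0,0],[0,0,0]]}'
python3 -m pendant '{"gripper":[0.5,0.5,0.5,0.5],"delta_pos":[[-2,0,0],[-2,0,0],[-2,0,0],[0,0,0]],"angular":[[0,0,0],[0,0,0],[0,0,0],[0,0,0]]}'
python3 - <<'E'
from h import *
s=get_state();print(tob(s['ee_pos']),s['ee_pos'],s['force'])
im,d=cams.get_image("scene");crop(im,195,190,345,340,"s13.png",4)
E
```

```text
clock: 18.6
ee_pos: [0.595, -0.1113, 0.0356]
ee_rot: [0.525, -0.474, 0.475, -0.524]
force: [0.6, -7.5, 2.3]
opening: 0.753
clock: 19.0
ee_pos: [0.5945, -0.1057, 0.0358]
ee_rot: [0.525, -0.474, 0.475, -0.524]
force: [1.2, -9.0, 4.7]
opening: 0.753
[  3.4157445  -85.59740546] [ 0.59449908 -0.10573937  0.03576252] [ 1.18111255 -9.03495253  4.71108587]
```

View pics/s13.png

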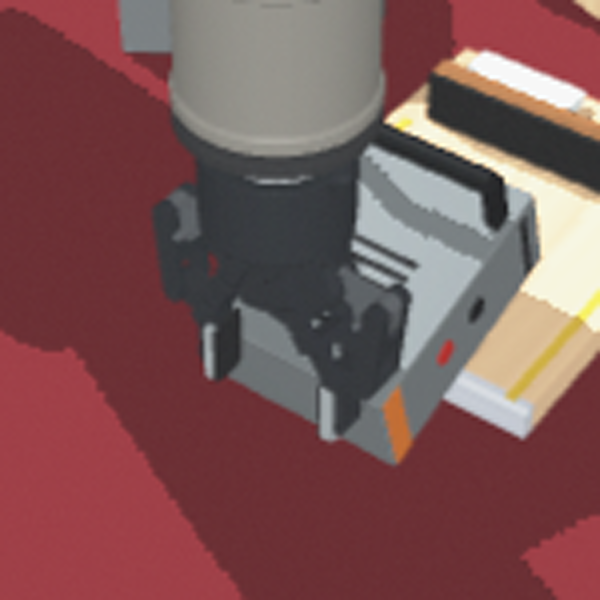

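Force is rising to 9 N with the fingers holding the tail down, so I'll back off and let it tip by itself.

```bash
python3 -m pendant '{"gripper":[0.5,0.5,0.5,0.5,0.5,0.5],"delta_pos":[[2,0,0],[3,0,0],[5,0,0],[8,0,0],[10,0,0],[0,0,0]],"angular":[[0,0,0],[0,0,0],[0,0,0],[0,0,0],[0,0,0],[0,0,0]]}'
python3 - <<'E'
from h import *
s=get_state();print(tob(s['ee_pos']),s['ee_pos'],s['force'])
im,d=cams.get_image("scene");crop(im,195,190,345,340,"s14.png",4)
E
```

```text
clock: 19.65
ee_pos: [0.5968, -0.1349, 0.0351]
ee_rot: [0.524, -0.474, 0.475, -0.524]
force: [0.7, -0.2, 0.1]
opening: 0.753
[   2.75299225 -114.85589253] [ 0.59684739 -0.134911    0.03513958] [ 0.67152844 -0.17377233  0.14609026]
```

View pics/s14.png

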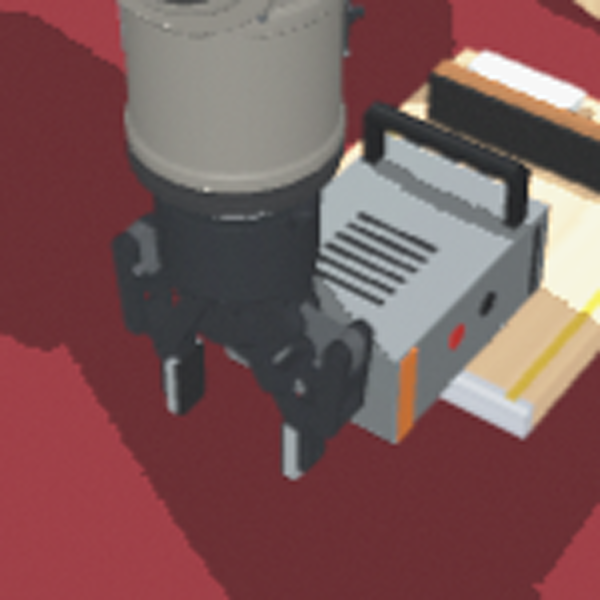

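```bash
python3 - <<'E'
from h import *
im,d=cams.get_image("scene");W=cloud("scene",d)
# deep look: top-surface region
for uv in((300,255),(320,275),(297,250),(290,262),(310,263),(305,262),(300,270),(295,262),(318,250)):
    print(uv,W[uv[1],uv[0]].round(4),tob(W[uv[1],uv[0]]).round(1))
im,d=cams.get_image("top");crop(im,210,130,400,250,"t14.png",4)
E
```

```text
(300, 255) [ 0.6083 -0.0112  0.082 ] [26.9  7.1]
(320, 275) [0.6402 0.0227 0.0205] [62.  37.4]
(297, 250) [ 0.5922 -0.0014  0.0801] [11.9 18.5]
(290, 262) [ 0.6077 -0.0428  0.0834] [ 23.  -24.3]
(310, 263) [ 0.6383 -0.0154  0.0808] [56.3 -0.2]
(305, 262) [ 0.6288 -0.02    0.0809] [46.4 -3.8]
(300, 270) [ 1.0539 -0.6001  0.7386] [ 409.6 -624.6]
(295, 262) [ 0.6136 -0.0338  0.081 ] [ 29.8 -16. ]
(318, 250) [0.6259 0.0276 0.081 ] [48.4 43.9]
```

View pics/t14.png

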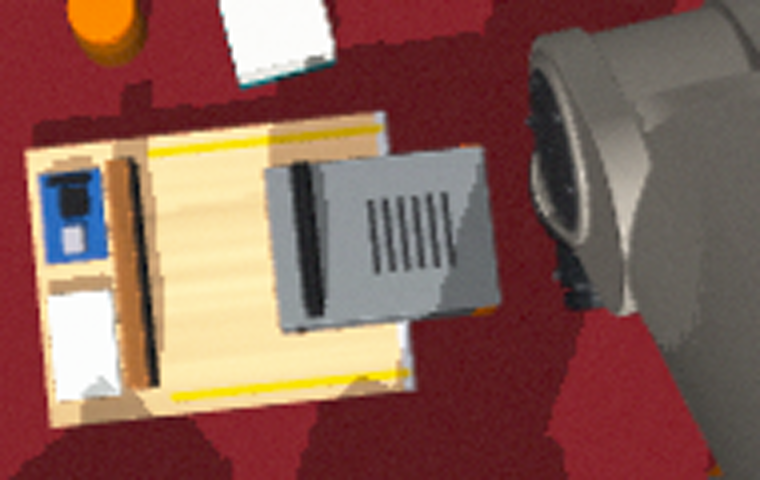

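The pack has tipped down flat on the deck: its top reads z = 0.081. Now I'll measure its pose.

```bash
cat >>h.py <<'E'
def toptop(d,lo=.072,hi=.09):
    W=cloud("top",d);m=(d>0)&(W[...,2]>lo)&(W[...,2]<hi)
    m[:150]=0;m[230:]=0;m[:,:235]=0;m[:,345:]=0
    n,l,st,_=cv2.connectedComponentsWithStats(m.astype(np.uint8));i=1+np.argmax(st[1:,4])
    P=W[l==i];r=cv2.minAreaRect(P[:,:2].astype(np.float32)*1000);print("rect",r[1],r[2],np.median(P[:,2]),[tob(b/1000).round(1).tolist() for b in cv2.boxPoints(r)],tob(np.array(r[0])/1000))
E
python3 - <<'E'
from h import *
im,d=cams.get_image("top");toptop(d)
E
```

```text
rect (110.35529327392578, 149.8844451904297) 5.805507183074951 0.07993085586892618 [[-51.9, 91.0], [-52.2, -58.9], [58.2, -59.1], [58.4, 90.8]] [ 3.12885176 15.93043177]
```

```bash
python3 -m pendant '{"gripper":[0.5,0.5,0.5,0.5,0.5,0.5],"delta_pos":[[-9,0,0],[-10,0,0],[-10,0,0],[-8,0,0],[-2,0,0],[-2,0,0]],"angular":[[0,0,0],[0,0,0],[0,0,0],[0,0,0],[0,0,0],[0,0,0]]}'
python3 -m pendant '{"gripper":[0.5,0.5,0.5,0.5,0.5,0.5],"delta_pos":[[-2,0,0],[-2,0,0],[-2,0,0],[-3,0,0],[-3,0,0],[-3,0,0]],"angular":[[0,0,0],[0,0,0],[0,0,0],[0,0,0],[0,0,0],[0,0,0]]}'
python3 -m pendant '{"gripper":[0.5,0.5,0.5,0.5,0.5,0.5,0.5,0.5],"delta_pos":[[-3,0,0],[-3,0,0],[-3,0,0],[-3,0,0],[-3,0,0],[-3,0,0],[-3,0,0],[-3,0,0]],"angular":[[0,0,0],[0,0,0],[0,0,0],[0,0,0],[0,0,0],[0,0,0],[0,0,0],[0,0,0]]}'
python3 - <<'E'
from h import *
s=get_state();print(tob(s['ee_pos']),s['ee_pos'],s['force'])
E
```

```text
clock: 20.45
ee_pos: [0.5928, -0.0916, 0.0353]
ee_rot: [0.525, -0.474, 0.474, -0.524]
force: [0.5, 0.1, 0.8]
opening: 0.751
clock: 21.05
ee_pos: [0.5913, -0.0769, 0.0353]
ee_rot: [0.525, -0.474, 0.474, -0.524]
force: [0.6, -4.7, 2.4]
opening: 0.75
clock: 21.85
ee_pos: [0.5889, -0.0529, 0.0353]
ee_rot: [0.525, -0.474, 0.474, -0.524]
force: [0.9, -4.8, 3.5]
opening: 0.751
[  3.26571078 -32.47635583] [ 0.5888894  -0.05291514  0.03528361] [ 0.89750116 -4.81540815  3.53592121]
```

```bash
python3 -m pendant '{"gripper":[0.5,0.5,0.5,0.5,0.5,0.5,0.5,0.5],"delta_pos":[[-3,0,0],[-3,0,0],[-3,0,0],[-3,0,0],[-3,0,0],[-3,0,0],[-3,0,0],[-3,0,0]],"angular":[[0,0,0],[0,0,0],[0,0,0],[0,0,0],[0,0,0],[0,0,0],[0,0,0],[0,0,0]]}'
python3 -m pendant '{"gripper":[0.5,0.5,0.5,0.5,0.5,0.5],"delta_pos":[[-3,0,0],[-3,0,0],[-3,0,0],[-3,0,0],[-2,0,0],[0,0,0]],"angular":[[0,0,0],[0,0,0],[0,0,0],[0,0,0],[0,0,0],[0,0,0]]}'
python3 - <<'E'
from h import *
s=get_state();print(tob(s['ee_pos']),s['ee_pos'],s['force'])
im,d=cams.get_image("scene");crop(im,235,170,395,320,"s15.png",4)
im,d=cams.get_image("top");toptop(d)
E
```

```text
clock: 22.65
ee_pos: [0.5864, -0.029, 0.0353]
ee_rot: [0.525, -0.474, 0.474, -0.524]
force: [-0.1, -6.0, 3.7]
opening: 0.752
clock: 23.25
ee_pos: [0.5849, -0.0147, 0.0352]
ee_rot: [0.525, -0.474, 0.474, -0.525]
force: [0.3, -1.3, 2.3]
opening: 0.746
[3.2802007  5.98952368] [ 0.5849498  -0.01465153  0.03519903] [ 0.29884881 -1.30646795  2.30764147]
rect (110.62907409667969, 144.40562438964844) 5.694817066192627 0.0801209951714405 [[-51.7, 168.0], [-52.2, 23.6], [58.4, 23.2], [59.0, 167.6]] [ 3.39108522 95.6409333 ]
```

View pics/s15.png

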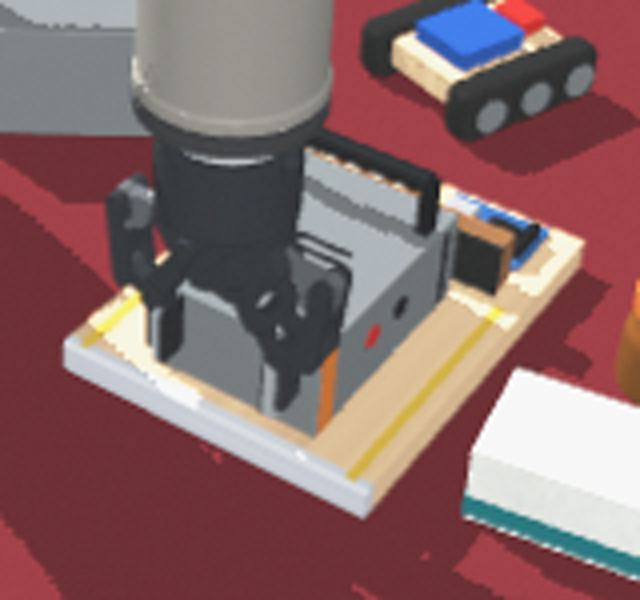

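```bash
python3 -m pendant '{"gripper":[0.5,0.5,0.5,0.5,0.5,0.5],"delta_pos":[[-2,0,0],[-2,0,0],[-2,0,0],[-1.5,0,0],[-1,0,0],[-1,0,0]],"angular":[[0,0,0],[0,0,0],[0,0,0],[0,0,0],[0,0,0],[0,0,0]]}'
python3 -m pendant '{"gripper":[0.5,0.5],"delta_pos":[[-1,0,0],[0,0,0]],"angular":[[0,0,0],[0,0,0]]}'
python3 -m pendant '{"gripper":[0.5,0.5],"delta_pos":[[-0.7,0,0],[0,0,0]],"angular":[[0,0,0],[0,0,0]]}'
python3 -c "
from h import *
s=get_state();print(tob(s['ee_pos']),s['force'])"
```

```text
clock: 23.95
ee_pos: [0.584, -0.0058, 0.0352]
ee_rot: [0.525, -0.474, 0.474, -0.524]
force: [0.4, -4.2, 1.9]
opening: 0.752
clock: 24.15
ee_pos: [0.5839, -0.0046, 0.0352]
ee_rot: [0.525, -0.474, 0.474, -0.524]
force: [-0.1, -2.5, 0.8]
opening: 0.75
clock: 24.35
ee_pos: [0.5838, -0.0041, 0.0352]
ee_rot: [0.525, -0.474, 0.474, -0.524]
force: [-0.7, -2.3, 1.5]
opening: 0.745
[ 3.24735301 16.61523796] [-0.66559725 -2.2569741   1.53515429]
```

```bash
for i in 1; do python3 -m pendant '{"gripper":[0.5,0.5],"delta_pos":[[-0.7,0,0],[0,0,0]],"angular":[[0,0,0],[0,0,0]]}'; done
python3 -m pendant '{"gripper":[0.5,0.5],"delta_pos":[[-0.7,0,0],[0,0,0]],"angular":[[0,0,0],[0,0,0]]}'
python3 -m pendant '{"gripper":[0.5,0.5],"delta_pos":[[-0.6,0,0],[0,0,0]],"angular":[[0,0,0],[0,0,0]]}'
```

```text
clock: 24.55
ee_pos: [0.5838, -0.0034, 0.0352]
ee_rot: [0.525, -0.474, 0.474, -0.524]
force: [-0.4, -2.8, 0.6]
opening: 0.75
clock: 24.75
ee_pos: [0.5837, -0.0027, 0.0352]
ee_rot: [0.525, -0.474, 0.474, -0.524]
force: [-0.7, -2.5, -0.6]
opening: 0.752
clock: 24.95
ee_pos: [0.5837, -0.0022, 0.0352]
ee_rot: [0.525, -0.474, 0.474, -0.524]
force: [0.3, -2.6, 0.8]
opening: 0.75
```

```bash
python3 -m pendant '{"gripper":[0.5,0.5],"delta_pos":[[-0.7,0,0],[0,0,0]],"angular":[[0,0,0],[0,0,0]]}'
python3 -m pendant '{"gripper":[0.5,0.5],"delta_pos":[[-0.7,0,0],[0,0,0]],"angular":[[0,0,0],[0,0,0]]}'
python3 - <<'E'
from h import *
s=get_state();print(tob(s['ee_pos']),s['force'])
im,d=cams.get_image("top");toptop(d);crop(im,210,130,350,250,"t16.png",5)
E
```

```text
clock: 25.15
ee_pos: [0.5837, -0.0022, 0.0352]
ee_rot: [0.525, -0.474, 0.475, -0.524]
force: [1.5, -6.2, 1.1]
opening: 0.757
clock: 25.35
ee_pos: [0.5837, -0.0022, 0.0352]
ee_rot: [0.525, -0.474, 0.475, -0.524]
force: [0.4, -10.1, 0.5]
opening: 0.753
[ 3.34952073 18.48556009] [  0.4466926  -10.09913662   0.48082516]
rect (110.9141616821289, 143.18572998046875) 5.767108917236328 0.0800341756289715 [[-52.2, 180.5], [-52.5, 37.3], [58.4, 37.1], [58.7, 180.2]] [  3.12351301 108.77650957]
```

View pics/t16.png

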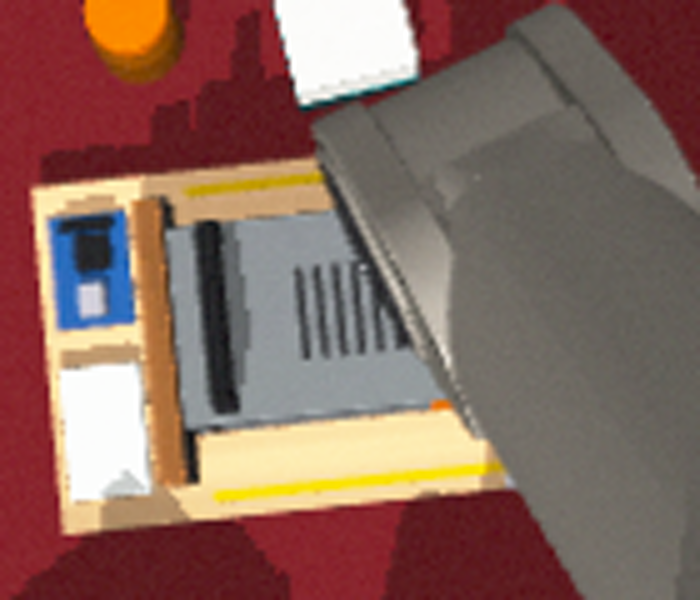

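The pack is home: its leading face is at 180 mm and the push reads 10 N against a stiff stop. I'll let go gently and retreat.

```bash
python3 -m pendant '{"gripper":[0.5,0.5,0.5,0.5,0.5,0.5,0.5],"delta_pos":[[0,0,0],[0.7,0,0],[1,0,0],[3,0,0],[10,0,0],[25,0,0],[30,0,0]],"angular":[[0,0,0],[0,0,0],[0,0,0],[0,0,0],[0,0,0],[0,0,0],[0,0,0]]}'
python3 -m pendant '{"gripper":[0.5,0.5,0.5,0.5,0.5,0.5,0.5],"delta_pos":[[30,-20,0],[30,-30,0],[30,-40,0],[30,-40,0],[10,0,0],[0,0,0],[0,0,0]],"angular":[[0,0,0],[0,0,0],[0,0,0],[0,0,0],[0,0,0],[0,0,0],[0,0,0]]}'
python3 - <<'E'
from h import *
s=get_state();print(tob(s['ee_pos']),s['force'])
im,d=cams.get_image("top");toptop(d);crop(im,140,70,350,250,"t17.png",3.3)
im,d=cams.get_image("scene");crop(im,215,140,430,320,"s17.png",3.4)
E
```

```text
clock: 26.1
ee_pos: [0.5907, -0.0703, 0.0353]
ee_rot: [0.525, -0.473, 0.474, -0.525]
force: [0.1, 0.1, -0.1]
opening: 0.747
clock: 26.8
ee_pos: [0.603, -0.1988, 0.1643]
ee_rot: [0.525, -0.474, 0.474, -0.524]
force: [-0.4, 0.8, -0.5]
opening: 0.747
[   2.27935976 -179.03297128] [-0.3787602   0.75834356 -0.48667766]
rect (110.71139526367188, 149.990966796875) 5.920305252075195 0.0801375848168346 [[-52.3, 180.5], [-52.3, 30.5], [58.4, 30.5], [58.4, 180.5]] [  3.03443513 105.48481264]
```

View pics/t17.png

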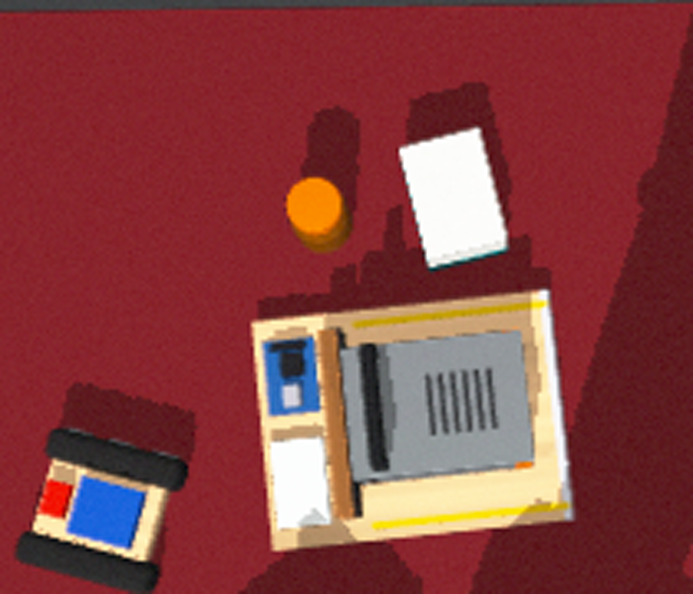

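View pics/s17.png

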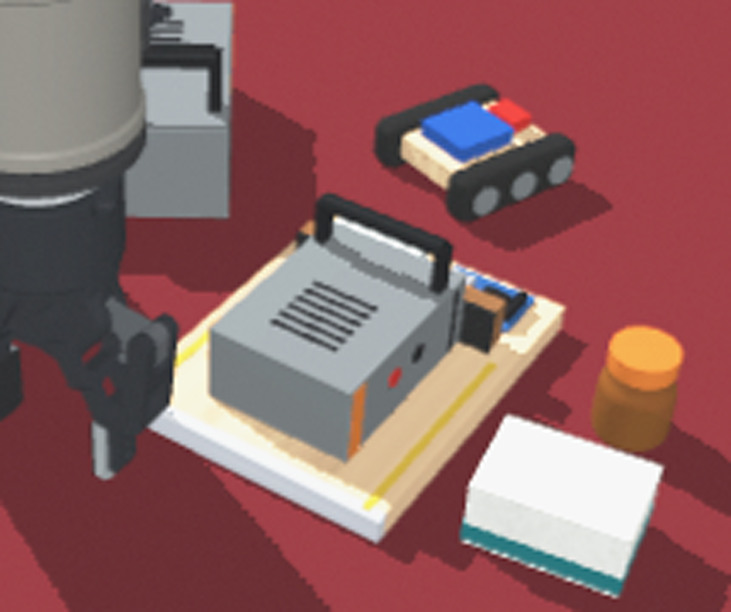

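The pack lies flat against the stop, square to the board within 0.02°. It spans x = -52 to +58 mm, inside the lines at ±85 mm, and the robot is clear of everything. Handing in.

```bash
python3 -c "
from bench import robot
print(robot.finish_job())"
```

```text
the job is handed in; nothing more can be done
None
```

The power pack is flat on the board, pressed square against the end stop and between the yellow lines. I handed the job in at about 27 s.

**What I did:**
- Gripped the handle, raised it about 3 mm and squared the pack up while drawing it forward. It bore on the step at about 7 N.
- Lifted the nose over the step, rested it about 15 mm past the edge with the tail still on the table, and let go.
- Pushed the back face with two spread fingers. Near the balance point the push rose to 9 N with the tail held down, so I backed off and the pack tipped flat by itself.
- Pushed it home until the reading was about 10 N, then withdrew the arm.

**Last checks (top camera):**

| Check | Measured | Expected |
|---|---|---|
| Top of pack | 80 mm | 80 mm |
| Leading face | 180.5 mm past the step face | 180 mm |
| Back face | 30.5 mm past the step face | 30 mm |
| Sides | x = -52 and +58 mm | inside ±85 mm |
| Yaw error to the board | about 0.02° | square |

The rover, jar and carton look untouched. The wrist force was near zero.

**Doubtful point:** while the pack bore on the step, the depth readings suggested its tail had lifted 1–2 mm. I eased off at once and it read down again. The handle never carried more than about 5.4 N, just under the lightest possible pack weight (5.5 N), so I don't think the pack was ever clear of the table.

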